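# Close the side guide of a cell alignment station onto the pallet

### The arm

A 6-joint arm with a two-finger parallel gripper is mounted at the origin on the work surface. World frame = base frame: x ahead of the robot, y to its left, z up, the work surface at z = 0. Lengths are in mm, angles in rad, forces in N, time in s.
With the tool pointing down it reaches from about 300 to 775 mm from the base axis. Payload 14.6 kg.
Tool frame: the origin (TCP) lies between the finger pads; the fingertips stand 19 mm ahead of it and the grasp point (between the pads) is the TCP; x points along the fingers, y is the direction in which the jaws open and shut, and the axes are right-handed (so a half turn about x gives the same grasp; the last joint's range is limited). The gripper opens to 94 mm and grips with 3 to 60 N. Pads are 16 mm wide; open, the fingers measure 119 mm over their backs; the gripper's body (75 mm by 177 mm) begins 78 mm behind the grasp point.
Start: joints at [1.202, 0.3, 1.521, -0, 1.321, -0.067], TCP at [163.479, 525.132, 224.446] pointing down, gripper open.
Joint ranges: [-3.03, 3.03], [-0.79, 2.21], [0.23, 2.52], [-1.04, 4.18], [0, 3.07], [-2.55, 2.55]. Speed limits (rad/s): [2.22, 2.22, 2.57, 3.14, 3.14, 3.14].

### API

Orientations are given as [roll, pitch, yaw] about the fixed x, y, z axes, in that order (R = Rz(yaw) Ry(pitch) Rx(roll)).
In Python, from cell import manip gives the robot as it stands.
- The arm moves only by the tool jog_arm, never from a script. Its argument "series" is one flat list of numbers, 7 for each row, row after row: the turn, a rotation vector about the world's x, y, z in rad, then the shift along the world's x, y, z in m, then the opening, from -1 (shut) to 1 (fully open). A call has 1 to 20 rows; each row is the pose to reach, as a shift and turn from the pose commanded when the call began; what a row does not reach only later rows make up. A row lasts 1/8 s, in which the tool goes at most 62.5 mm and 10.7 degrees, less where a joint would pass 70% of its speed; a pose out of reach is approached as far as the arm can. A call with a gripper value outside its range is refused whole. The fingers move at their own pace and stop on an object; "squeeze" is the grip in N (left out, the last holds). Time passes only in rows, so rows that repeat a pose let the fingers close. It gives the time, the measured TCP pose, the force and the opening at its end, in the units of the state.
- manip.read_state(): the state, without advancing time (a new reading comes with each control period).
- manip.camera(name): name is "scene" or "top"; returns a dict with "color" (420x560x3 uint8, blue, green, red), "range_z" (420x560 float32, mm along the optical axis (not along the pixel's ray), 0 where there is no reading), "fx", "fy", "cx", "cy" (pixels), "pose" (4x4, takes a point from camera to world coordinates). Camera axes: x right, y down, z forward; pixel columns grow to the right and rows downward; lengths in mm; the calibration is good to about 2 mm. A picture is of the moment at which its call begins.
- manip.sign_off(): hands the job in, once; it reports no verdict.
The state is a dict: "clock": time; "joints": joint angles; "qd": joint speeds; "effort": joint torques, N m; "eef_pos": TCP position; "eef_rot": TCP orientation; "wrist_force": force on the tool from outside, world axes, zero at the start; "moment": the same for the moment, N m; "finger_gap": finger opening in mm.
Only numpy, scipy, OpenCV 4.12 (cv2) and the standard library are available. Lean on these libraries where they do the work, as an engineer would, in place of code of your own. Each camera call takes 0.05 s, during which the arm holds its last target.

### The job

Close the sliding side guide of the alignment station onto the solar-cell pallet: hold the guide's red release bar up, slide the guide so that it pushes the pallet gently home, flat against the fixed fence, and there let go of the bar so that it drops fully and locks in the nearest notch. The cell is fragile: never touch the pallet with the robot or jam it hard against the fence, and leave the loose things around the station where they are.

Things in the scene. Friction and masses are not known exactly. Their poses are not given: they have to be found in the camera images.
- station: The alignment station, fixed to the table: an aluminium base plate 280 mm (its x) by 470 mm (its y) and 12 mm thick. Origin at the centre of its underside. The side guide slides along its y axis; +y points towards the fixed fence. Two black strips (top 30 mm above the table) carry the pallet.
- fence: The fixed fence at the +y end of the station: an upright aluminium plate 150 mm long (its x) with a yellow stripe on its top edge (52 mm above the table). Origin in the plane of the face that looks to -y towards the pallet, in the middle of its length, at table height; same axes as the station.
- guide (a joint): How far the side guide has slid along the station's +y axis towards the fence, in m. Under it a steel rack has a long parking slot (0.000 to 0.040), where it starts, then notches at 0.060, 0.080, 0.100 and 0.120. With the pallet against the fence the guide touches it at 0.1015, so it locks at 0.100 with up to 3 mm of play. Released, it needs about 1.5 N to slide, 1 to 2 N more to push the pallet.
- release_bar (a joint): Height of the release bar above its lowest position, in m: 0 = fully down, its pin in a notch (locked) or in the parking slot. The pin clears the rack above 0.0105; hard stop at 0.018. Let go, it drops, and the rack's pointed crests lead pin and guide into the nearer notch. Spring and weight press it down with about 6.5 N at the bottom and 9 N at the top.
- release_grip (a point): Centre of the red grip bar of the release bar, which rides on the guide: 112 mm long (station's x), 14 by 14 mm, centre 98 mm above the table when down, 31 mm clear below. Under it a blade 20 mm wide (7 thick) hangs at its middle and 8 mm rods 38 mm either side. Pinch it from above across the station's y, or hook it from below. Axes as the station's.
- guide_face (a point): Centre of the guide plate's pushing face (towards +y), 36 mm above the table, 50 mm to the +y side of the release bar. The guide is an aluminium saddle about 125 mm (station's x) by 100 mm on two rails with this upright plate, 140 mm wide, yellow stripe on its top edge 62 mm above the table. Brass bushings on it reach 60 mm high. Axes as the station's.
- pallet_center (a point): Centre of the loose pallet, 6 mm above its underside: a white square plate 180 by 180 by 12 mm, 0.4 to 0.65 kg, with a dark blue solar cell 156 mm square on top. It starts on the black strips, 12 to 32 mm away from the fence and turned by up to 0.08 rad; when home its centre is 90 mm from the fence's face. z up; y axis nearly along the station's y.
- wrench: Loose bystander: a steel spanner 150 mm long lying on the base plate's far (+x) margin beside the rails. Origin near its middle.
- suction_head: Loose bystander: an aluminium cross with four brown suction cups, 120 mm wide, 100 mm high, standing on the table just to the right (-y) of the station. Origin under its middle.
- motor: Loose bystander: a black and silver stepper motor, 57 by 57 by 75 mm, on the table at the right. Origin under its middle.
- air_cylinder: Loose bystander: a square aluminium air cylinder 180 mm long with its rod, 54 mm high, on the table to the left (+y). Origin under its middle.
- ipa_bottle: Loose bystander: a white bottle with a blue cap, 60 mm across and 160 mm high, on the table to the left. Origin under its middle.
- screwdriver: Loose bystander: a yellow-handled screwdriver 180 mm long lying on the table along the station's far (+x) edge. Origin under its middle.

How it is judged:
By the outcome, as a careful person would: the job done as asked, in the order asked, and still so for the second after the job is handed in, with the robot touching nothing.
It also fails if it takes over 35 s, if anything falls off the work surface, if the arm or the gripper's body presses on something with over 40 N, if the wrist force passes 120 N, or if a joint passes its speed limit or range.

## Working session

There is one attempt and no reset: what is moved stays moved. The work goes in short steps, Python scripts to look and compute and a tool call to move; the robot and the scene stay as the last step left them, time stands still between calls to the robot, and variables do not carry over. Pictures are saved under pics/ and viewed, and the job is handed in when it is done.

Besides the shell and the picture viewer there is one more tool, called after "Request:" by a JSON object that holds its "method" and its "body". jog_arm: Moves the arm, as the interface text tells. Its arguments: {"type":"object","properties":{"series":{"type":"array","items":{"type":"number"}},"squeeze":{"type":"number"}},"required":["series"]}

```bash
mkdir -p pics; ls
python3 - <<'E'
from cell import manip
import cv2
s=manip.read_state()
for k in s: print(k,s[k])
for n in("scene","top"):
    c=manip.camera(n); cv2.imwrite(f"pics/{n}0.png",c["color"]); print(n,c["fx"],c["fy"],c["cx"],c["cy"],c["pose"])
    import numpy as np; np.savez(f"{n}0.npz",**c)
E
```

```text
pics
clock 0.0
joints [ 1.20238134e+00  3.00502414e-01  1.52159393e+00 -7.95506967e-06
  1.32070548e+00 -6.65911224e-02]
qd [-0.00075279 -0.00128072  0.00024216 -0.0003473  -0.00171929  0.00028167]
effort [-3.32076461e-04 -5.31809556e+01 -3.52738738e+01  7.07636238e-02
  2.44671892e-02 -7.56633949e-05]
eef_pos [163.40473086 524.90609326 223.86370984]
eef_rot [-1.63101523  1.56958713 -1.93283712]
wrist_force [0.6347847  0.92053729 0.95753263]
moment [0.02559093 0.01722793 0.00457893]
finger_gap 93.74965500673221
scene 503.21541695227444 503.21541695227444 284.40422042897785 207.57347914507002 [[ 4.44443974e-02  7.86992127e-01 -6.15360128e-01  1.68067297e+03]
 [ 9.98940731e-01 -2.76592354e-02  3.67747556e-02 -6.01024990e+01]
 [ 1.19210525e-02 -6.16342728e-01 -7.87387789e-01  1.50618052e+03]
 [ 0.00000000e+00  0.00000000e+00  0.00000000e+00  1.00000000e+00]]
top 462.3560033760432 462.3560033760432 281.6929445954246 219.10484848068046 [[-2.69097327e-02 -9.96032222e-01  8.48273434e-02  4.93203172e+02]
 [-9.99633673e-01  2.70583778e-02  6.02887127e-04  3.11293425e+00]
 [-2.89578532e-03 -8.47800454e-02 -9.96395483e-01  1.36915641e+03]
 [ 0.00000000e+00  0.00000000e+00  0.00000000e+00  1.00000000e+00]]
```

View pics/scene0.png

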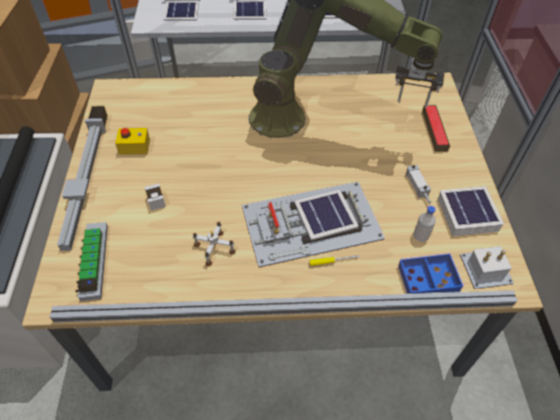

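View pics/top0.png

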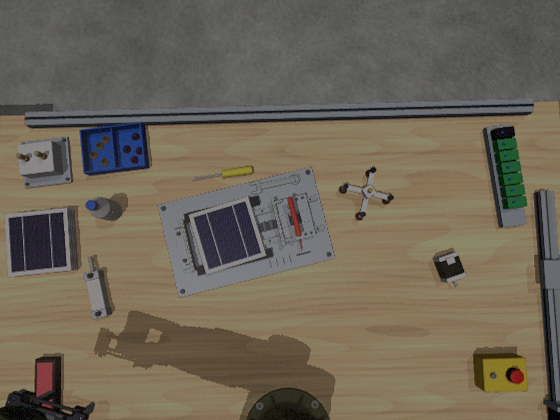

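The scene view shows the station mid-table, with the red bar at about (274,217). In the top view the red bar is at (295,217), the pallet at (228,236) and the fence near (183,247). I'll zoom in and measure.

```bash
cat > h.py <<'E'
import numpy as np,cv2
def ray(c,u,v,z):
    d=c["pose"][:3,:3]@np.array([(u-c["cx"])/c["fx"],(v-c["cy"])/c["fy"],1.]); o=c["pose"][:3,3]
    return o+d*(z-o[2])/d[2]
def proj(c,p):
    q=np.linalg.inv(c["pose"])@np.append(p,1); return c["fx"]*q[0]/q[2]+c["cx"],c["fy"]*q[1]/q[2]+c["cy"]
def red(c,roi):
    u0,v0,u1,v1=roi; b,g,r=[c["color"][...,i].astype(int) for i in range(3)]
    m=((r>110)&(r>2*g)&(r>2*b)); k=np.zeros_like(m); k[v0:v1,u0:u1]=1; return m&k
def plane_pts(c,m,z):
    vs,us=np.nonzero(m); return np.array([ray(c,u,v,z)[:2] for u,v in zip(us,vs)])
E
python3 - <<'E'
from h import *
c=dict(np.load("top0.npz")); s=dict(np.load("scene0.npz"))
cv2.imwrite("pics/topz.png",cv2.resize(c["color"][155:305,150:345],None,fx=4,fy=4,interpolation=cv2.INTER_CUBIC))
cv2.imwrite("pics/scz.png",cv2.resize(s["color"][170:275,230:395],None,fx=4.8,fy=4.8,interpolation=cv2.INTER_CUBIC))
for n,c,roi in(("top",c,(270,180,320,250)),("scene",s,(255,190,295,240))):
    m=red(c,roi); p=plane_pts(c,m,102).astype(np.float32)
    vs,us=np.nonzero(m); print(n,m.sum(),us.min(),us.max(),vs.min(),vs.max(),cv2.minAreaRect(p),p.mean(0))
    dz=c["range_z"][m]; 
    P=np.array([(c["pose"]@np.array([(u-c["cx"])/c["fx"]*z,(v-c["cy"])/c["fy"]*z,z,1]))[:3] for u,v,z in zip(us,vs,dz)]); print(np.median(P,0),np.percentile(P[:,2],[5,50,95]))
# base plate outline in top
c=dict(np.load("top0.npz"))
E
```

```text
top 150 288 301 198 248 ((590.38916015625, -33.93701171875), (142.30157470703125, 10.576642036437988), 12.832529067993164) [607.2559   -30.000547]
[607.3755893  -30.09998549 104.774186  ] [101.49604167 104.774186   108.48527096]
scene 80 269 278 203 226 ((611.5492553710938, -34.99357986450195), (105.19732666015625, 12.009509086608887), 11.858611106872559) [613.9579   -34.643066]
[618.2468927  -34.23468788 105.6470051 ] [100.28339776 105.6470051  112.29758292]
```

View pics/topz.png

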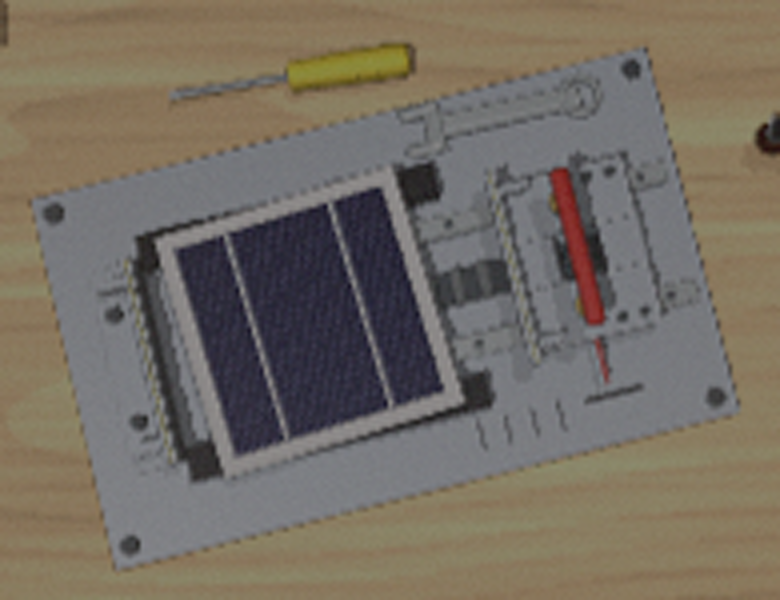

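View pics/scz.png

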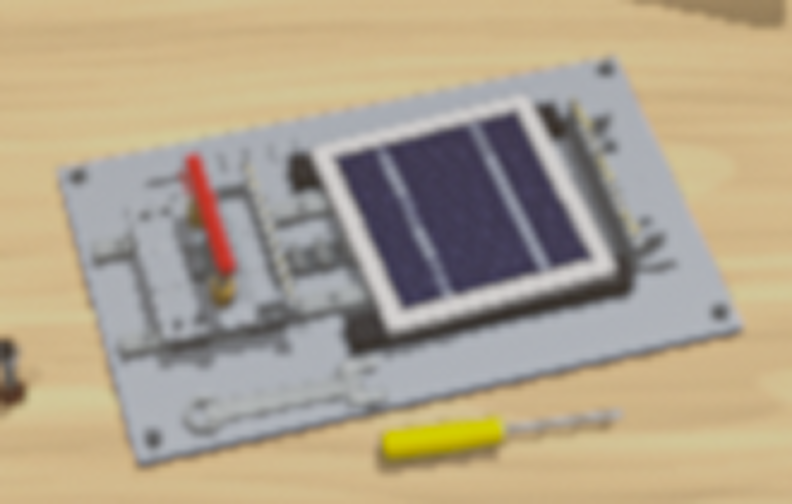

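The zoomed top view shows the plate corners at (33,200), (646,48), (738,410) and (117,570). The bar runs from (558,170) to (597,322), with a thin red pointer below it near (603,360) that I have to exclude. The fence stripe runs (128,262) to (172,462), and the guide stripe (492,172) to (535,362).

Run:
```python
from h import *
c=dict(np.load("top0.npz")); s=dict(np.load("scene0.npz"))
tz=lambda U,V:((U+.5)/4-.5+150,(V+.5)/4-.5+155)
sz=lambda U,V:((U+.5)/4.8-.5+230,(V+.5)/4.8-.5+170)
def show(n,c,f,pts,z):
    P=np.array([ray(c,*f(*p),z)[:2] for p in pts]); 
    e=np.diff(np.vstack([P,P[:1]]),axis=0); print(n,P.round(1).tolist(),"mean",P.mean(0).round(1),"len",np.linalg.norm(e,axis=1).round(1),"ang",np.degrees(np.arctan2(e[:,1],e[:,0])).round(2))
    return P
show("plate top",c,tz,[(33,200),(646,48),(738,410),(117,570)],12)
show("plate sc",s,sz,[(58,168),(613,57),(742,329),(140,464)],12)
show("fence top",c,tz,[(130,262),(174,462)],52)
show("fence sc",s,sz,[(577,103),(637,240)],52)
show("guide top",c,tz,[(492,172),(535,362)],62)
show("guide sc",s,sz,[(251,155),(291,293)],62)
show("pallet top",c,tz,[(157,240),(387,166),(464,400),(228,476)],42)
show("pallet sc",s,sz,[(313,150),(525,97),(620,270),(388,330)],42)
for n,c,roi in(("top",c,(270,180,320,236)),("scene",s,(255,190,295,240))):
  m=red(c,roi)
  for z in(98,102,105):
    p=plane_pts(c,m,z).astype(np.float32); mm=p.mean(0); u,S,vt=np.linalg.svd(p-mm); d=vt[0]*np.sign(vt[0][0]); a=(p-mm)@d
    print(n,z,m.sum(),mm,np.degrees(np.arctan2(d[1],d[0])),"len",np.ptp(a),"mid",mm+d*(a.max()+a.min())/2)
```

```text
plate top [[661.6, 368.7], [763.0, -87.8], [493.0, -146.3], [389.4, 308.7]] mean [576.7 110.8] len [467.6 276.2 466.7 278.8] ang [ -77.48 -167.76  102.83   12.41]
plate sc [[493.0, -151.2], [392.6, 302.6], [665.6, 363.5], [767.0, -90.2]] mean [579.6 106.2] len [464.8 279.7 464.9 280.7] ang [ 102.48   12.58  -77.41 -167.45]
fence top [[610.1, 288.7], [467.1, 258.7]] mean [538.6 273.7] len [146.2 146.2] ang [-168.17   11.83]
fence sc [[473.8, 258.1], [609.2, 286.5]] mean [541.5 272.3] len [138.3 138.3] ang [  11.87 -168.13]
guide top [[666.6, 28.1], [530.6, 1.1]] mean [598.6  14.6] len [138.6 138.6] ang [-168.79   11.21]
guide sc [[525.2, -0.7], [655.7, 23.3]] mean [590.5  11.3] len [132.7 132.7] ang [  10.39 -169.61]
pallet top [[626.4, 271.2], [675.7, 104.3], [505.4, 52.6], [455.9, 222.2]] mean [565.9 162.6] len [174.1 177.9 176.7 177.4] ang [ -73.56 -163.12  106.27   16.03]
pallet sc [[505.9, 48.6], [457.9, 219.7], [629.3, 272.2], [677.4, 94.0]] mean [567.6 158.6] len [177.8 179.3 184.6 177.4] ang [ 105.66   17.02  -74.89 -165.17]
top 98 149 [608.2014   -29.992079] 12.787116 len 106.8297 mid [608.18945  -29.994799]
top 102 149 [607.83923  -29.887905] 12.787116 len 106.493515 mid [607.8276  -29.89055]
top 105 149 [607.5681   -29.809774] 12.787114 len 106.24136 mid [607.5562   -29.812475]
scene 98 80 [610.9193   -34.570545] 12.774628 len 105.53783 mid [608.529    -35.112507]
scene 102 80 [613.9579   -34.643066] 12.774626 len 105.23807 mid [611.57446 -35.18346]
scene 105 80 [616.23694 -34.69747] 12.774628 len 105.01326 mid [613.8585   -35.236725]
```

Run:
```python
from cell import manip
import numpy as np
from scipy.spatial.transform import Rotation as R
s=manip.read_state(); M=R.from_euler("xyz",s["eef_rot"]).as_matrix(); print(M.round(3))
y=M[:,1]; a=np.arctan2(y[1],y[0]); 
for t in(np.radians(102.55),np.radians(-77.45)): print(a,t-a)
print("d",np.array([608.5,-32])-s["eef_pos"][:2])
```

```text
[[-0.     0.297  0.955]
 [-0.001  0.955 -0.297]
 [-1.    -0.001 -0.   ]]
1.2689903516115546 0.5208447963086302
1.2689903516115546 -2.620747857281163
d [ 445.09383606 -556.9417158 ]
```

Request:
{"method": "jog_arm", "body": {"series": [0, 0, 0.04, 0.034, -0.043, 0, 0.6, 0, 0, 0.08, 0.068, -0.085, 0, 0.4, 0, 0, 0.12, 0.103, -0.129, 0, 0.2, 0, 0, 0.16, 0.137, -0.171, 0, 0.2, 0, 0, 0.2, 0.171, -0.214, 0, 0.2, 0, 0, 0.24, 0.205, -0.257, 0, 0.2, 0, 0, 0.28, 0.24, -0.3, 0, 0.2, 0, 0, 0.32, 0.274, -0.343, 0, 0.2, 0, 0, 0.36, 0.308, -0.385, 0, 0.2, 0, 0, 0.4, 0.342, -0.428, 0, 0.2, 0, 0, 0.44, 0.377, -0.471, -0.015, 0.2, 0, 0, 0.48, 0.411, -0.514, -0.03, 0.2, 0, 0, 0.521, 0.445, -0.557, -0.045, 0.2, 0, 0, 0.521, 0.445, -0.557, -0.06, 0.2, 0, 0, 0.521, 0.445, -0.557, -0.06, 0.2, 0, 0, 0.521, 0.445, -0.557, -0.06, 0.2], "squeeze": 30}}

```text
clock: 2.1
eef_pos: [608.3, -30.9, 165.3]
eef_rot: [-0.258, 1.57, -0.038]
wrist_force: [-0.1, -0.5, 1.0]
finger_gap: 56.1
```

Run:
```python
from cell import manip
from h import *
for n in("scene","top"):
    c=manip.camera(n); np.savez(f"{n}1.npz",**c)
    u,v=proj(c,[608,-32,100]); u=int(u);v=int(v)
    cv2.imwrite(f"pics/{n}1.png",cv2.resize(c["color"][v-60:v+60,u-70:u+70],None,fx=5,fy=5,interpolation=cv2.INTER_CUBIC)); print(u-70,v-60)
s=manip.read_state(); print(s["eef_pos"],s["joints"],s["clock"])
```

```text
204 153
224 156
[608.49558337 -31.02824722 165.56832915] [-1.11056311e-01  4.80644887e-01  1.41146648e+00  5.65509749e-06
  1.24798739e+00 -1.90210090e+00] 2.2
```

View pics/scene1.png

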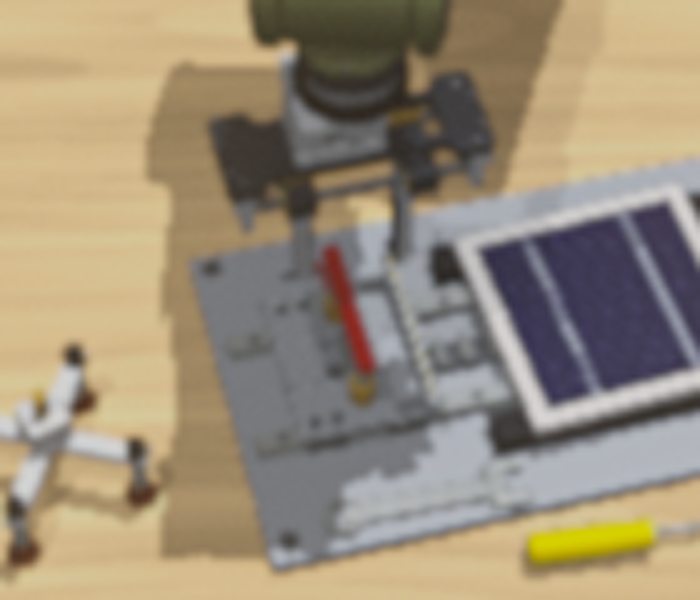

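View pics/top1.png

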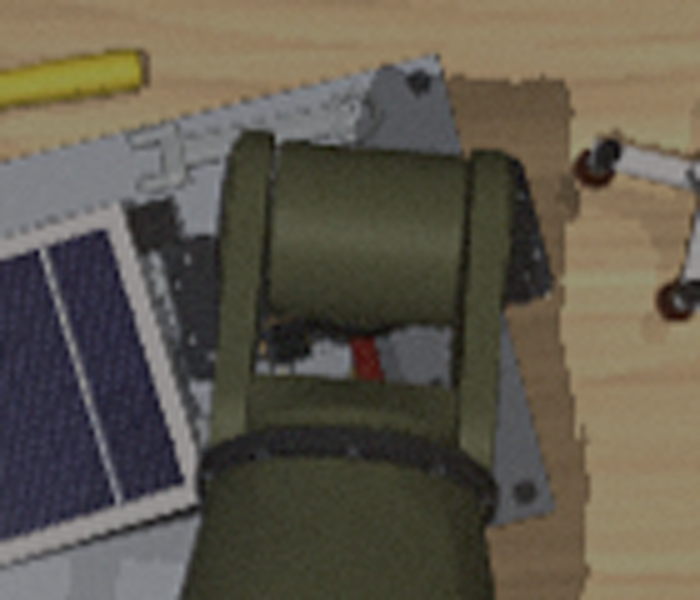

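The scene view shows the fingers straddling the red bar: tips near (303,275) and (400,252), bar from (330,250) to (370,370). The top view is mostly hidden by the wrist. Next I'll descend with force feedback.

Request:
{"method": "jog_arm", "body": {"series": [0, 0, 0, 0, -0.001, -0.015, 0.2, 0, 0, 0, 0, -0.001, -0.03, 0.2, 0, 0, 0, 0, -0.001, -0.045, 0.2, 0, 0, 0, 0, -0.001, -0.058, 0.2, 0, 0, 0, 0, -0.001, -0.067, 0.2, 0, 0, 0, 0, -0.001, -0.067, 0.2]}}

```text
clock: 2.95
eef_pos: [608.3, -32.9, 96.7]
eef_rot: [2.828, 1.57, 3.047]
wrist_force: [-0.3, -0.8, 0.4]
finger_gap: 56.3
```

Run:
```python
from cell import manip
from h import *
for n in("scene",):
    c=manip.camera(n); np.savez(f"{n}2.npz",**c)
    u,v=proj(c,[608,-32,100]); u=int(u);v=int(v)
    cv2.imwrite(f"pics/{n}2.png",cv2.resize(c["color"][v-60:v+60,u-70:u+70],None,fx=5,fy=5,interpolation=cv2.INTER_CUBIC)); print(u-70,v-60)
s=manip.read_state(); print(s["eef_pos"],s["wrist_force"],s["clock"])
```

```text
204 153
[608.54415149 -32.90799965  97.42634056] [-0.36447486  0.51124295  0.39285104] 3.0
```

View pics/scene2.png

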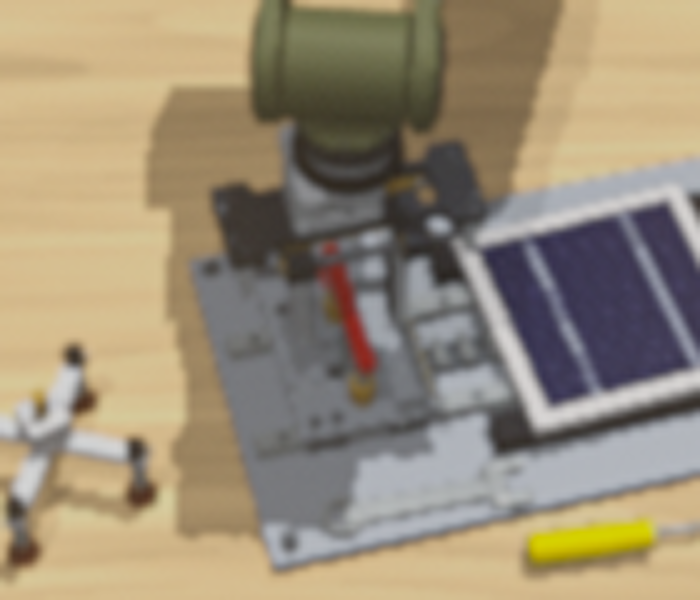

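The bar lies between the fingers with no contact force. I'll close on it.

Request:
{"method": "jog_arm", "body": {"series": [0, 0, 0, 0, 0, 0, -0.3, 0, 0, 0, 0, 0, 0, -0.6, 0, 0, 0, 0, 0, 0, -0.9, 0, 0, 0, 0, 0, 0, -1, 0, 0, 0, 0, 0, 0, -1, 0, 0, 0, 0, 0, 0, -1], "squeeze": 35}}

```text
clock: 3.75
eef_pos: [608.5, -32.9, 97.5]
eef_rot: [-0.542, 1.571, -0.323]
wrist_force: [0.2, -0.4, 0.6]
finger_gap: 13.5
```

Request:
{"method": "jog_arm", "body": {"series": [0, 0, 0, 0, 0, 0.004, -1, 0, 0, 0, 0, 0, 0.008, -1, 0, 0, 0, 0, 0, 0.012, -1, 0, 0, 0, 0, 0, 0.0145, -1, 0, 0, 0, 0, 0, 0.0145, -1]}}

```text
clock: 4.38
eef_pos: [608.4, -32.8, 112.0]
eef_rot: [2.574, 1.571, 2.793]
wrist_force: [3.4, 0.1, -8.4]
finger_gap: 13.8
```

Run:
```python
from cell import manip
s=manip.read_state(); print(s["eef_pos"],s["wrist_force"],s["clock"],s["finger_gap"])
```

```text
[608.41948468 -32.8179005  111.99740003] [ 3.40373859  0.12618565 -8.41186572] 4.375 13.792972901509405
```

The lift worked: Fz is -8.4 N, as expected near the top, and the grip is firm. From the fence measurement the slide to home should be about 79 mm, so I'll do the first 40 mm now.

Request:
{"method": "jog_arm", "body": {"series": [0, 0, 0, -0.0004, 0.002, 0, -1, 0, 0, 0, -0.0013, 0.0059, 0, -1, 0, 0, 0, -0.0022, 0.0098, 0, -1, 0, 0, 0, -0.0032, 0.0146, 0, -1, 0, 0, 0, -0.0043, 0.0195, 0, -1, 0, 0, 0, -0.0054, 0.0244, 0, -1, 0, 0, 0, -0.0065, 0.0293, 0, -1, 0, 0, 0, -0.0076, 0.0342, 0, -1, 0, 0, 0, -0.0087, 0.0391, 0, -1, 0, 0, 0, -0.0087, 0.0391, 0, -1]}}

```text
clock: 5.62
eef_pos: [599.6, 6.8, 111.9]
eef_rot: [2.076, 1.57, 2.296]
wrist_force: [0.6, 1.5, -8.8]
finger_gap: 13.4
```

```bash
cat > look.py <<'E'
from cell import manip
from h import *
import sys
n=sys.argv[1]
s=manip.read_state(); print(s["eef_pos"],s["wrist_force"],s["clock"],s["finger_gap"])
d=np.array([-.2164,.9763]); print("travel",(s["eef_pos"][:2]-[608.4,-32.8])@d, "F along/across",s["wrist_force"][:2]@d,s["wrist_force"][:2]@[.9763,.2164])
for cam in sys.argv[2:]:
    c=manip.camera(cam); np.savez(f"{cam}{n}.npz",**c)
    u,v=proj(c,[570,120,50]); u=int(u);v=int(v)
    cv2.imwrite(f"pics/{cam}{n}.png",cv2.resize(c["color"][v-60:v+60,u-80:u+80],None,fx=5,fy=5,interpolation=cv2.INTER_CUBIC)); print(u-80,v-60)
E
python3 look.py 3 scene top
```

```text
[599.6146644    6.79124811 111.92192854] [ 0.58532849  1.53098596 -8.80702433] 5.625 13.391605947649182
travel 40.5540821498642 F along/across 1.3680365055748624 0.9027615655578611
235 152
161 172
```

View pics/scene3.png

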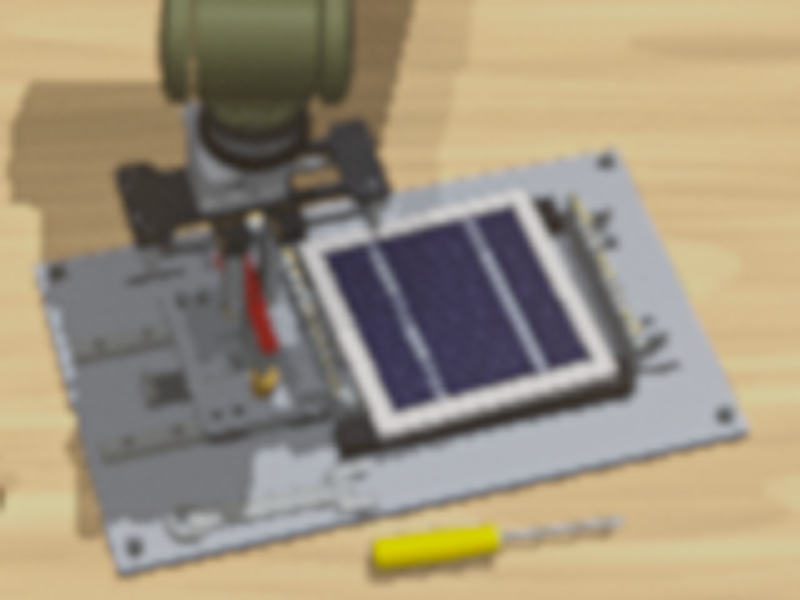

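View pics/top3.png

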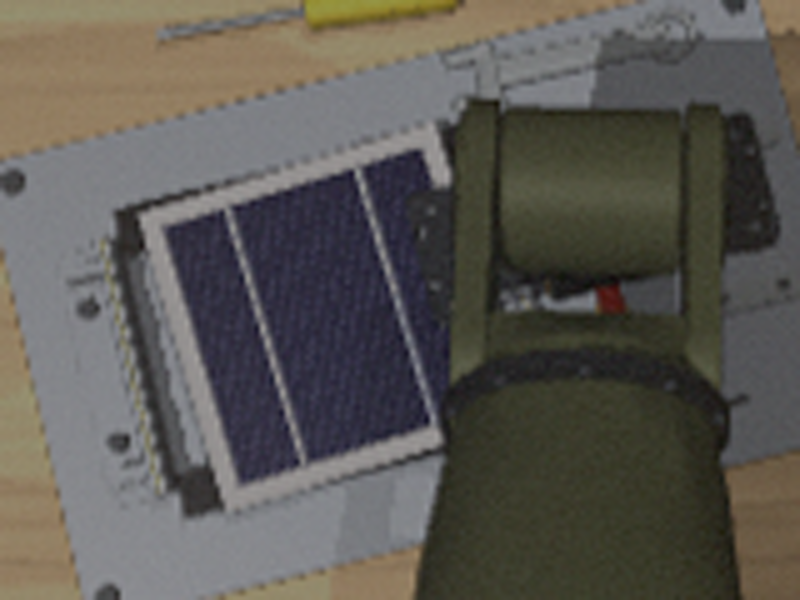

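The guide followed. In the scene view its stripe (285,250)-(335,400) is nearly at the pallet edge (305,250)-(380,430). I'll continue slowly.

Request:
{"method": "jog_arm", "body": {"series": [0, 0, 0, -0.0004, 0.002, 0, -1, 0, 0, 0, -0.0009, 0.0039, 0, -1, 0, 0, 0, -0.0013, 0.0059, 0, -1, 0, 0, 0, -0.0017, 0.0078, 0, -1, 0, 0, 0, -0.0022, 0.0098, 0, -1, 0, 0, 0, -0.0026, 0.0117, 0, -1, 0, 0, 0, -0.003, 0.0137, 0, -1, 0, 0, 0, -0.0035, 0.0156, 0, -1, 0, 0, 0, -0.0039, 0.0176, 0, -1, 0, 0, 0, -0.0043, 0.0195, 0, -1, 0, 0, 0, -0.0048, 0.0215, 0, -1, 0, 0, 0, -0.0052, 0.0234, 0, -1]}}

```text
clock: 7.22
eef_pos: [594.5, 29.8, 111.9]
eef_rot: [2.979, 1.571, -3.085]
wrist_force: [0.6, -3.5, -8.8]
finger_gap: 13.4
```

```bash
python3 look.py 4 scene top
```

```text
[594.51897289  29.76030547 111.93469836] [ 0.59344816 -3.49114583 -8.76655165] 7.225 13.367415141132529
travel 64.08148049926007 F along/across -3.536827854158921 -0.176100521217038
235 152
161 172
```

View pics/scene4.png

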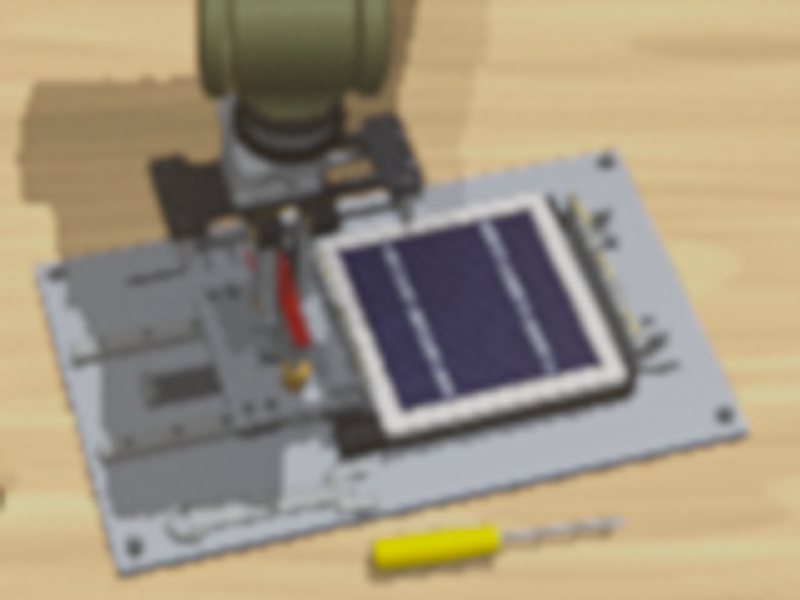

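View pics/top4.png

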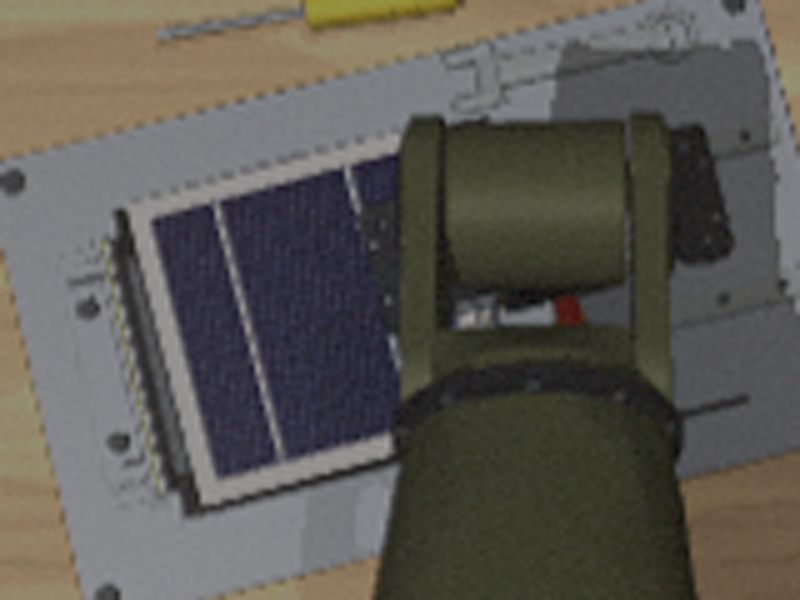

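The pallet is being pushed and is squaring up (force along travel -3.5 N). Its top-view edge near (170,360) has about 15 mm left to the fence stripe near (133,360).

Request:
{"method": "jog_arm", "body": {"series": [0, 0, 0, -0.0002, 0.001, 0, -1, 0, 0, 0, -0.0004, 0.002, 0, -1, 0, 0, 0, -0.0006, 0.0029, 0, -1, 0, 0, 0, -0.0009, 0.0039, 0, -1, 0, 0, 0, -0.0011, 0.0049, 0, -1, 0, 0, 0, -0.0013, 0.0059, 0, -1, 0, 0, 0, -0.0015, 0.0068, 0, -1, 0, 0, 0, -0.0017, 0.0078, 0, -1, 0, 0, 0, -0.0019, 0.0088, 0, -1]}}

```text
clock: 8.45
eef_pos: [592.6, 38.5, 111.9]
eef_rot: [3.128, 1.571, -2.936]
wrist_force: [-1.1, -3.3, -8.3]
finger_gap: 13.6
```

```bash
python3 look.py 5 top
```

```text
[592.61118703  38.46586118 111.90610025] [-1.09511203 -3.25748203 -8.34481686] 8.45 13.607701078575731
travel 72.99355939786588 F along/across -2.9432974587882406 -1.7740769806500198
161 172
```

View pics/top5.png

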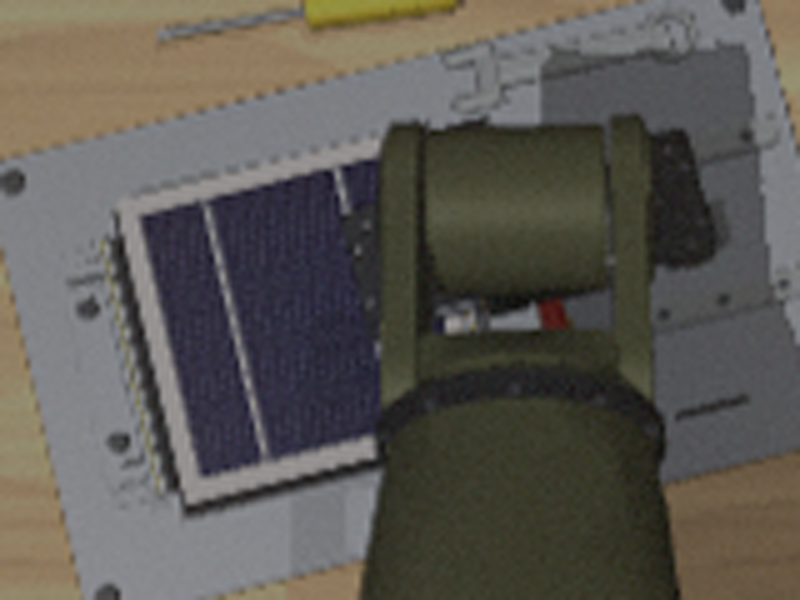

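Request:
{"method": "jog_arm", "body": {"series": [0, 0, 0, -0.0001, 0.0005, 0, -1, 0, 0, 0, -0.0002, 0.001, 0, -1, 0, 0, 0, -0.0003, 0.0015, 0, -1, 0, 0, 0, -0.0004, 0.002, 0, -1, 0, 0, 0, -0.0005, 0.0025, 0, -1, 0, 0, 0, -0.0006, 0.0029, 0, -1]}}

```text
clock: 9.25
eef_pos: [592.0, 41.4, 111.9]
eef_rot: [2.987, 1.571, -3.077]
wrist_force: [-2.5, -4.0, -8.7]
finger_gap: 13.8
```

```bash
python3 look.py 6
python3 - <<'E'
from h import *
c=dict(np.load("top5.npz"))
z=lambda U,V:((U+.5)/5-.5+161,(V+.5)/5-.5+172)
d=np.array([-.2164,.9763])
for n,p,h in(("pal",(120,205),42),("pal",(188,505),42),("fence",(108,243),52),("fence",(162,490),52)):
    w=ray(c,*z(*p),h)[:2]; print(n,w,w@d, w@[.9763,.2164])
E
```

```text
[591.98606798  41.35643728 111.87522713] [-2.50488985 -3.99788422 -8.73735092] 9.25 13.79559117024898
travel 75.95090460597807 F along/across -3.3610761990327394 -3.3106661011883998
pal [632.63324552 283.51907712] 139.89784066488298 678.9933658893291
pal [459.47877751 246.25860092] 140.99106462298255 501.87949172398083
fence [609.92373927 288.47148784] 149.6472164015338 657.893776622837
fence [468.57937838 259.06950474] 151.52897999356034 513.5366879343986
```

At travel 73 the pallet edge was parallel to the fence, with about 6–7 mm left. It's now at 76. I'll shift about 0.3 mm sideways to relieve the side force and keep creeping.

Request:
{"method": "jog_arm", "body": {"series": [0, 0, 0, -0.0003, 0.0005, 0, -1, 0, 0, 0, -0.0005, 0.001, 0, -1, 0, 0, 0, -0.0006, 0.0014, 0, -1, 0, 0, 0, -0.0007, 0.0018, 0, -1]}}

```text
clock: 9.75
eef_pos: [591.5, 43.2, 112.0]
eef_rot: [-0.102, 1.57, 0.117]
wrist_force: [-0.3, -3.4, -8.7]
finger_gap: 13.8
```

```bash
python3 look.py 7
```

```text
[591.51148187  43.19502665 112.02265083] [-0.25438865 -3.39985702 -8.70094487] 9.75 13.79053116392456
travel 77.8486198373468 F along/across -3.2642307003462734 -0.9840886962948571
```

Request:
{"method": "jog_arm", "body": {"series": [0, 0, 0, -0.0001, 0.0003, 0, -1, 0, 0, 0, -0.0002, 0.0006, 0, -1, 0, 0, 0, -0.0002, 0.0009, 0, -1]}}

```text
clock: 10.12
eef_pos: [591.3, 44.1, 112.0]
eef_rot: [-0.144, 1.57, 0.075]
wrist_force: [0.9, -3.5, -8.2]
finger_gap: 13.4
```

```bash
python3 look.py 8 top
```

```text
[591.31792395  44.09041457 112.0430576 ] [ 0.85654441 -3.52284454 -8.2488814 ] 10.125 13.39895234325713
travel 78.76467300569665 F along/across -3.624709332712462 0.07390074866921525
161 172
```

View pics/top8.png

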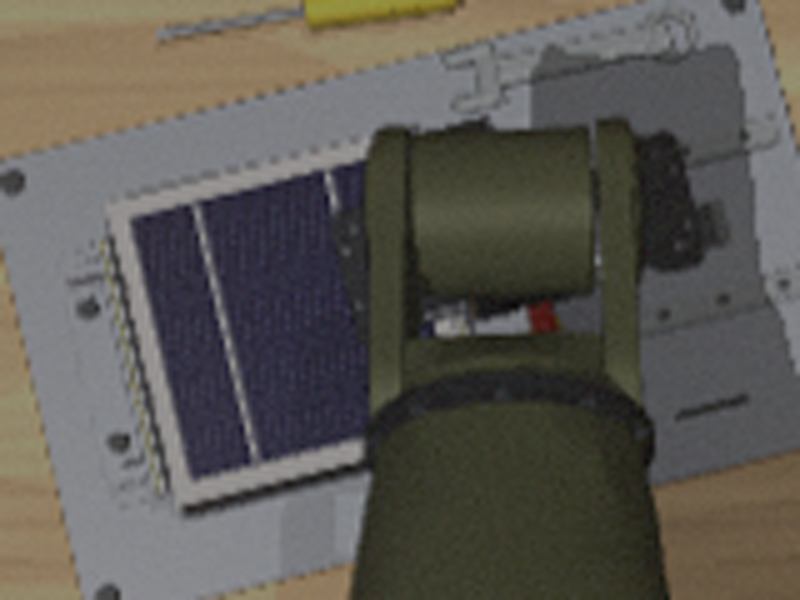

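There's still a thin dark gap by the fence, from (115,270) to (165,480). Force is unchanged at -3.6 N, so I'll keep going.

Request:
{"method": "jog_arm", "body": {"series": [0, 0, 0, -0.0001, 0.0003, 0, -1, 0, 0, 0, -0.0001, 0.0006, 0, -1, 0, 0, 0, -0.0002, 0.0009, 0, -1]}}

```text
clock: 10.55
eef_pos: [591.2, 44.6, 112.0]
eef_rot: [-0.997, 1.57, -0.778]
wrist_force: [3.5, -6.3, -8.7]
finger_gap: 13.8
```

```bash
python3 look.py 9
```

```text
[591.18497055  44.6144173  112.04181309] [ 3.5484463  -6.34957274 -8.70324963] 10.55 13.784546527047665
travel 79.3050279861787 F along/across -6.966971645556268 2.0903005769332355
```

Force rose from -3.6 to -7.0 N and the travel lagged, so the pallet has likely reached the fence. I'll look before pushing further.

Request:
{"method": "jog_arm", "body": {"series": [0, 0, 0, 0, 0, 0, -1]}}

```text
clock: 10.68
eef_pos: [591.2, 44.6, 112.0]
eef_rot: [-1.032, 1.57, -0.813]
wrist_force: [2.8, -5.8, -7.4]
finger_gap: 13.6
```

```bash
python3 look.py 10 top scene
python3 - <<'E'
from h import *
for t in("4","5","8","10"):
  c=dict(np.load(f"top{t}.npz"))
  # pallet white edge: profile along station -y..+y at several station-x, plane z=42
  d=np.array([-.2164,.9763]); x=np.array([.9763,.2164])
  g=cv2.cvtColor(c["color"],cv2.COLOR_BGR2GRAY).astype(np.float32)
  out=[]
  for sx in np.arange(525,660,15):
    ys=np.arange(125,165,.5); P=[proj(c,np.append(x*sx+d*yy,42)) for yy in ys]
    P=np.array(P,np.float32); v=cv2.remap(g,P[:,0:1].copy(),P[:,1:2].copy(),cv2.INTER_LINEAR).ravel()
    v=cv2.GaussianBlur(v.reshape(1,-1),(7,1),0).ravel(); i=np.argmin(np.gradient(v)); out.append(ys[i])
  print(t,out)
E
```

```text
[591.17288014  44.57393733 112.04460982] [ 2.84731831 -5.78184318 -7.39819904] 10.675 13.588303807857695
travel 79.26812374998373 F along/across -6.260973180430272 1.528646001116919
161 172
235 152
4 [np.float64(134.5), np.float64(134.0), np.float64(134.0), np.float64(136.0), np.float64(135.5), np.float64(135.0), np.float64(135.0), np.float64(136.5), np.float64(136.0)]
5 [np.float64(143.5), np.float64(143.0), np.float64(142.5), np.float64(142.0), np.float64(142.5), np.float64(143.5), np.float64(143.0), np.float64(142.5), np.float64(142.5)]
8 [np.float64(146.5), np.float64(147.0), np.float64(148.0), np.float64(147.5), np.float64(147.0), np.float64(147.0), np.float64(148.5), np.float64(146.0), np.float64(148.0)]
10 [np.float64(147.0), np.float64(146.0), np.float64(148.0), np.float64(147.5), np.float64(147.5), np.float64(147.0), np.float64(149.0), np.float64(146.0), np.float64(148.0)]
```

View pics/top10.png

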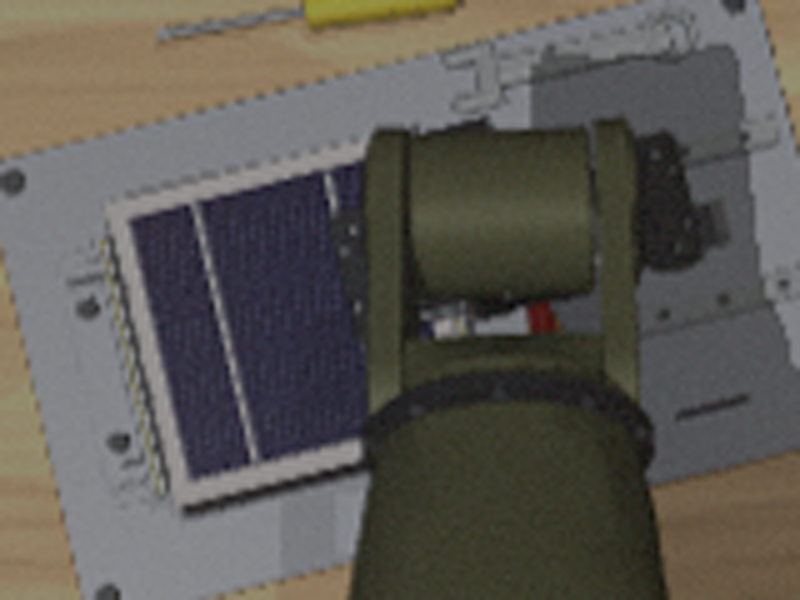

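View pics/scene10.png

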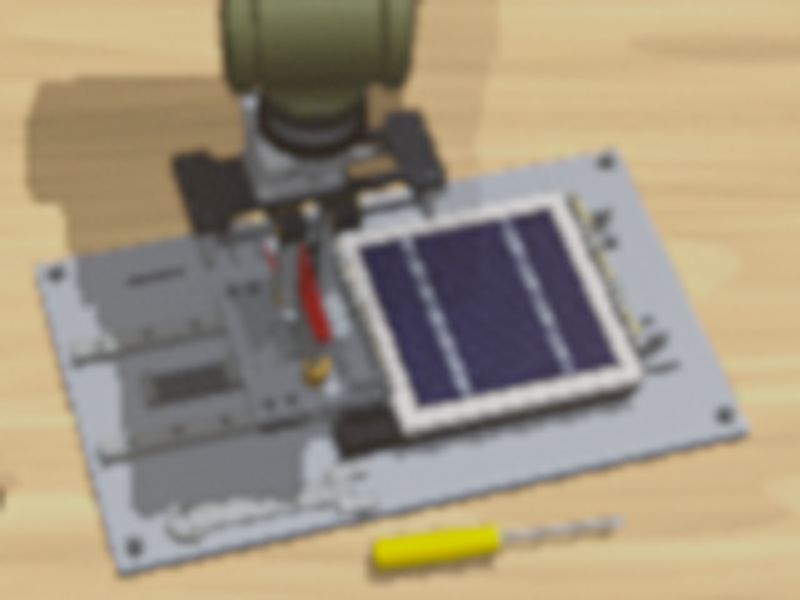

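The scene view shows the pallet edge (570,200)-(640,370) flush along the fence stripe (575,200)-(640,345), and the measured edge is level along its length and no longer advancing. I'll nudge 0.3 mm once to confirm the contact is stiff.

Request:
{"method": "jog_arm", "body": {"series": [0, 0, 0, -0.0002, 0.0003, 0, -1, 0, 0, 0, -0.0002, 0.0003, 0, -1]}}

```text
clock: 11.02
eef_pos: [591.1, 44.6, 112.1]
eef_rot: [-0.967, 1.569, -0.748]
wrist_force: [3.1, -6.9, -8.0]
finger_gap: 13.6
```

```bash
python3 look.py 11
```

```text
[591.14648705  44.61216228 112.11424945] [ 3.0787037  -6.86141889 -8.03958372] 11.025 13.573289722739524
travel 79.3111542404114 F along/across -7.365034744925221 1.5209273728471144
```

The contact is stiff: travel didn't advance and force went up to 7.4 N. I'll relax slightly and open the gripper.

Request:
{"method": "jog_arm", "body": {"series": [0, 0, 0, 0.0002, -0.0006, 0, -1, 0, 0, 0, 0.0002, -0.0006, 0, -1, 0, 0, 0, 0.0002, -0.0006, 0, 0.2, 0, 0, 0, 0.0002, -0.0006, 0, 0.2, 0, 0, 0, 0.0002, -0.0006, 0, 0.2, 0, 0, 0, 0.0002, -0.0006, 0, 0.2, 0, 0, 0, 0.0002, -0.0006, 0, 0.2, 0, 0, 0, 0.0002, -0.0006, 0, 0.2]}}

```text
clock: 12.02
eef_pos: [591.0, 44.7, 111.9]
eef_rot: [2.253, 1.571, 2.472]
wrist_force: [-0.1, 0.3, -0.3]
finger_gap: 56.7
```

```bash
python3 look.py 12 scene
```

```text
[590.98028517  44.65814988 111.94433933] [-0.07135734  0.3383598  -0.32447626] 12.025 56.66131899154372
travel 79.39201801384289 F along/across 0.34578240645782166 0.0035548884267739417
235 152
```

View pics/scene12.png

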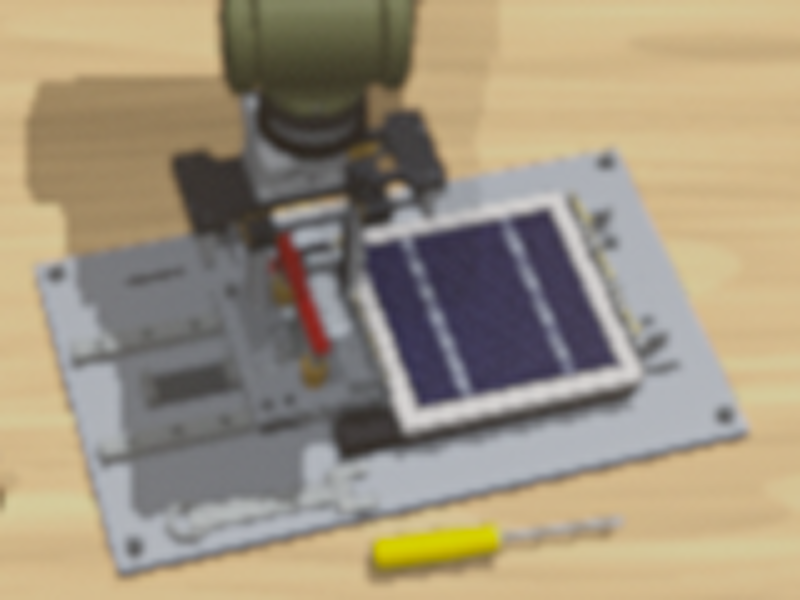

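The bar has dropped and now lies free between the fingers, (285,240)-(320,350). I'll retract straight up, then move aside for a final check.

Request:
{"method": "jog_arm", "body": {"series": [0, 0, 0, 0, 0, 0.02, 0.2, 0, 0, 0, 0, 0, 0.05, 0.2, 0, 0, 0, 0, 0, 0.09, 0.2, 0, 0, 0, 0, 0, 0.13, 0.2, 0, 0, 0, -0.03, -0.03, 0.15, 0.2, 0, 0, 0, -0.07, -0.07, 0.15, 0.2, 0, 0, 0, -0.11, -0.11, 0.15, 0.2, 0, 0, 0, -0.15, -0.16, 0.15, 0.2, 0, 0, 0, -0.18, -0.21, 0.15, 0.2, 0, 0, 0, -0.2, -0.26, 0.15, 0.2, 0, 0, 0, -0.2, -0.31, 0.15, 0.2, 0, 0, 0, -0.2, -0.35, 0.15, 0.2, 0, 0, 0, -0.2, -0.35, 0.15, 0.2]}}

```text
clock: 13.7
eef_pos: [390.5, -307.2, 261.5]
eef_rot: [2.34, 1.57, 2.556]
wrist_force: [0.2, -0.4, 0.3]
finger_gap: 56.1
```

```bash
python3 look.py 13 scene top
python3 - <<'E'
from h import *
s=dict(np.load("scene13.npz")); c=dict(np.load("top13.npz")); d=np.array([-.2164,.9763])
for n,c,old in(("top",c,dict(np.load("top0.npz"))),("scene",s,dict(np.load("scene0.npz")))):
  for z,cc,y in((105,c,47),(105,old,-32)):
    u,v=map(int,proj(cc,[600,y,105])); m=red(cc,(u-25,v-30,u+25,v+(22 if n=="top" else 30)))
    p=plane_pts(cc,m,102); vs,us=np.nonzero(m); zz=cc["range_z"][m]
    P=np.array([(cc["pose"]@[(a-cc["cx"])/cc["fx"]*q,(b-cc["cy"])/cc["fy"]*q,q,1])[:3] for a,b,q in zip(us,vs,zz)])
    print(n,m.sum(),"mean",p.mean(0),"along",p.mean(0)@d,"h",np.median(P[:,2]))
E
```

```text
[ 390.47713808 -307.16641705  261.46364076] [ 0.24929981 -0.41057491  0.34029097] 13.7 56.1379758574618
travel -220.705425650873 F along/across -0.4547927606635238 0.1545429933530876
235 152
161 172
top 152 mean [593.15263496  47.57284475] along -81.9128618764199 h 104.95942173760602
top 149 mean [607.83937738 -29.88790753] along -160.7160053875358 h 104.81854828747737
scene 79 mean [593.0411683   41.20702225] along -88.10369299529934 h 104.94725346247719
scene 80 mean [613.95794613 -34.64307348] along -166.68253218610442 h 105.64700510413638
```

View pics/scene13.png

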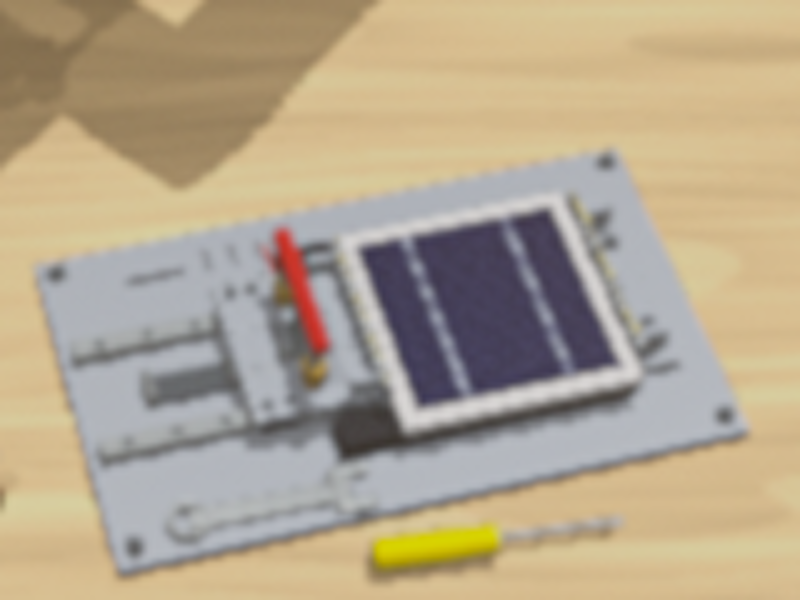

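View pics/top13.png

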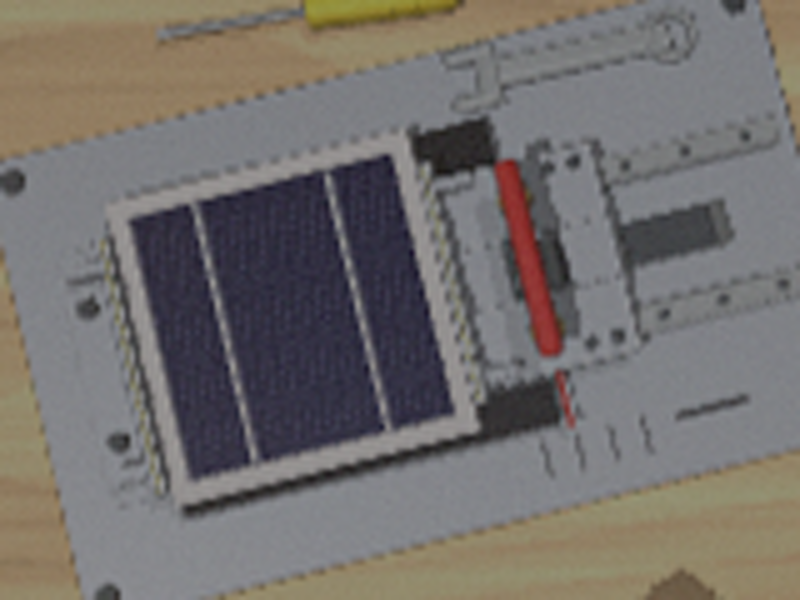

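In the top view the bar's top is at 105 mm, the fully-down height. The red pointer (562,375)-(572,425) lines up with the second of the four notch marks, at (578,440), which is the 0.100 notch. The pallet lies flat along the fence and the wrench and screwdriver haven't moved.

```bash
python3 -c "
from cell import manip
print(manip.sign_off())"
```

```text
the job is handed in; nothing more can be done
None
```

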